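Set, scan and book in the antenna units

ROBOT

A 6-joint arm with a two-finger parallel gripper is mounted at the origin on the work surface. World frame = base frame: x ahead of the robot, y to its left, z up, the work surface at z = 0. Lengths are in m, angles in rad, forces in N, time in s.
With the tool pointing down it reaches from about 0.3 to 0.875 m from the base axis. Payload 4.2 kg.
Tool frame: the origin (TCP) lies midway between the tips of the shut fingers; the grasp point (between the pads) lies 19 mm behind it (robot.grasp_offset is the z of the grasp point in the tool frame, in m); z points along the fingers, y is the line along which they close (so a half turn about z gives the same grasp; the last joint's range is limited). The gripper opens to 85 mm and grips with 20 to 120 N. Pads are 22 mm wide; open, the fingers measure 114 mm over their backs; the gripper's body (76 mm by 85 mm) begins 54 mm behind the grasp point. The pads swing forward as they close: fully open they stand 13 mm farther back than shut.
Start: joints at [-1.181, 0.32, 1.565, -0, 1.257, -0.02], TCP at [0.229, -0.527, 0.231] pointing down, gripper open.
Joint ranges: [-3.11, 3.11], [-0.84, 2.01], [0.21, 2.61], [-1.34, 4.49], [0.05, 2.63], [-2.56, 2.56]. Speed limits (rad/s): [2.57, 2.57, 3.14, 3.14, 3.14, 3.14].

INTERFACE

Orientations are given as a unit quaternion [w, x, y, z].
In Python, from station import robot, hand, kinematics, viewer, sensors gives the robot as it stands. Calls block until the motion is done:
- robot.move_ptp(position, orientation): joint-space move of the TCP to a pose.
- robot.line_to(position, max_speed=0.15, frame=None, until_force=None): straight line of the TCP; frame=None keeps the orientation; max_speed is the mean speed in m/s. With until_force (N) it stops when the force on the tool has changed by that much, and returns True; else False.
- robot.set_joints(angles): joint-space move.
- hand.gripper_to(opening, grasp_force=None): finger opening in m; grasp_force is the grip in N (None keeps the last); returns when the fingers have stopped.
- robot.pause(seconds).
- kinematics.solve_ik(position, orientation): joint angles nearest the present ones, or None.
- viewer.capture(name): name is "scene" or "top" or "wrist"; returns the picture (420x560x3 uint8, red, green, blue); there is no depth.
- viewer.get_calibration(name): a dict with "fx", "fy", "cx", "cy" (pixels), "cam_to_world" (4x4, takes a point from camera to world coordinates). Camera axes: x right, y down, z forward; pixel columns grow to the right and rows downward; lengths in m; the calibration is good to about 2 mm. A picture is of the moment at which its call begins: read the wrist's pose just before it. get_calibration takes no time and is no camera call; for the wrist camera it gives the pose at the moment of the call.
A pose or a line that the arm cannot do raises robot.IKError and nothing moves.
- robot.job_done(): hands the job in; it is judged then, once.
Trained networks look in the newest picture that a camera, given by its name, has taken for a name from the list of things; names that differ only in an ending like _2 or _b are one class to them, and where a whole thing is asked for, a point or a joint stands for the part that bears it (a point fixed in the world has none). Each returns a list of dicts, best first, with "p" (0 to 1); they miss things now and then, are a little off and sometimes report something else, mostly with a low value. They report only what shows in the picture. A call takes as long as a camera call. They do not tell look-alikes from the thing itself.
- viewer.recognise(camera, label): "location" ([x, y, z] in m, in world coordinates, good to about 4 mm: the middle of the surface that is visible of it).
- viewer.outline_of(camera, label): "region" (420x560 bool, what is visible of it).
Readings, each from a call of its own:
- sensors.get_t(): time.
- sensors.get_joint_pos(): joint angles.
- sensors.get_qd(): joint speeds.
- sensors.get_joint_torque(): joint torques, N m.
- sensors.get_tcp_pos(): TCP position.
- sensors.get_ee_rot(): TCP orientation.
- sensors.get_wrist_force(): force on the tool from outside, world axes, zero at the start.
- sensors.get_moment(): the same for the moment, N m.
- sensors.get_finger_gap(): finger opening in m.
- sensors.get_finger_force(): force on a finger pad.
Only numpy, scipy, OpenCV 4.12 (cv2) and the standard library are available. Lean on these libraries where they do the work, as an engineer would, in place of code of your own. Each camera call takes 0.05 s, during which the arm holds its last target. There are 200 camera calls.

TASK

Stand every antenna unit that is on the bench upright in the middle of the plate of its own colour, turned so that its code label faces the plate's pointer mark. When all are set, take the code reader by its handle and aim its window squarely at the middle of each unit's label from a few centimetres (about 7 cm) away, holding it still there for a good second: red first, then yellow, green and blue (whichever are there). Finally hang the reader by its handle across both arms of the hook stand, with every unit still facing its mark, and leave the other things on the bench alone.

Things in the scene. Friction and masses are not known exactly. Their poses are not given: they have to be found in the camera images.
- antenna_red: loose small antenna unit, upright and round, about 180 g: black foot 64 mm across and 12 mm high, white body 44 mm across above it, red cap; 75 mm high in all. Origin at the centre of its underside, z up along its axis. Its label is on the body's -x side; a white stripe on the cap runs from the middle to the label side (a small black dot is on the far side). May be absent
- label_red (a point): centre of the printed code label (32 x 32 mm) on the side of the red-capped antenna unit: 23 mm from its axis, 45 mm above its underside; the label faces along the unit's -x
- plate_red: fixed flat round white plate, 104 mm across, 4 mm thick, lying on the bench, with a thin black ring (73 mm) round its middle and a pointer mark (red) at its -x edge, 44 mm from the centre. Origin at the centre of its underside, z up
- antenna_yellow: loose small antenna unit, upright and round, about 180 g: black foot 64 mm across and 12 mm high, white body 44 mm across above it, yellow cap; 75 mm high in all. Origin at the centre of its underside, z up along its axis. Its label is on the body's -x side; a white stripe on the cap runs from the middle to the label side (a small black dot is on the far side). May be absent
- label_yellow (a point): centre of the printed code label (32 x 32 mm) on the side of the yellow-capped antenna unit: 23 mm from its axis, 45 mm above its underside; the label faces along the unit's -x
- plate_yellow: fixed flat round white plate, 104 mm across, 4 mm thick, lying on the bench, with a thin black ring (73 mm) round its middle and a pointer mark (yellow) at its -x edge, 44 mm from the centre. Origin at the centre of its underside, z up
- antenna_green: loose small antenna unit, upright and round, about 180 g: black foot 64 mm across and 12 mm high, white body 44 mm across above it, green cap; 75 mm high in all. Origin at the centre of its underside, z up along its axis. Its label is on the body's -x side; a white stripe on the cap runs from the middle to the label side (a small black dot is on the far side). May be absent
- label_green (a point): centre of the printed code label (32 x 32 mm) on the side of the green-capped antenna unit: 23 mm from its axis, 45 mm above its underside; the label faces along the unit's -x
- plate_green: fixed flat round white plate, 104 mm across, 4 mm thick, lying on the bench, with a thin black ring (73 mm) round its middle and a pointer mark (green) at its -x edge, 44 mm from the centre. Origin at the centre of its underside, z up
- antenna_blue: loose small antenna unit, upright and round, about 180 g: black foot 64 mm across and 12 mm high, white body 44 mm across above it, blue cap; 75 mm high in all. Origin at the centre of its underside, z up along its axis. Its label is on the body's -x side; a white stripe on the cap runs from the middle to the label side (a small black dot is on the far side). May be absent
- label_blue (a point): centre of the printed code label (32 x 32 mm) on the side of the blue-capped antenna unit: 23 mm from its axis, 45 mm above its underside; the label faces along the unit's -x
- plate_blue: fixed flat round white plate, 104 mm across, 4 mm thick, lying on the bench, with a thin black ring (73 mm) round its middle and a pointer mark (blue) at its -x edge, 44 mm from the centre. Origin at the centre of its underside, z up
- reader: code reader, 260 g, on its flat underside: black body 150 (x) x 46 (y) x 40 (z) mm; orange handle on top along x: bar 14 x 14 mm, 124 long, centre 95 mm above the underside, on posts at x = +-56 mm; opening under the bar 100 long, 48 mm high. Origin: centre of the underside. It reads along +x, through the red window at its +x end (a red patch on top marks that end)
- reader_window (a point): centre of the reader's red window: 76 mm ahead (+x) of its origin, 22 mm above its underside; axes as the reader's
- reader_handle (a point): centre of the reader's handle bar, 95 mm above its underside; axes as the reader's
- hook_stand: fixed steel stand: base and post (190 mm high) at its +x side, two level round hook arms 8 mm thick at y = +-36 mm, pointing to -x, centre line 170 mm above the bench, free from x = +77 (crossbar) to -35 mm; the tips then bend up, ending at x = -46 mm, tip top 188 mm above the bench. Origin on the bench beneath hook_rest
- hook_rest (a point): point midway between the two hook arms, level with their upper side (174 mm above the bench); axes as the stand's. A handle bar lying across both arms has its centre 7 mm above this
- bottle: bystander: bottle 58 mm across, 150 mm high, loose; origin under its centre
- screwdriver: bystander: screwdriver lying on the bench, loose; origin under its middle, handle to -x
- parts_box: bystander: open blue box 90 x 120 x 40 mm, loose; origin under its centre
There are look-alikes about, which are no part of the job. What is shaped like the plate_yellow but pink or purple is not meant.

How it is judged:
By the outcome, as a careful person would: the job done as asked, in the order asked, and still so for the second after the job is handed in, with the robot touching nothing.
Of antenna_red, antenna_yellow, antenna_green, antenna_blue only 3 to 4 are there at a start; the rules pass over those that are not, and their reading is None.
At some moment in a run one of antenna_red, antenna_yellow, antenna_green, antenna_blue may be knocked a few centimetres aside while the robot is not near it.
It also fails if it takes over 210 s, if anything falls off the work surface, if the arm or the gripper's body presses on something with over 40 N, if the wrist force passes 120 N, or if a joint passes its speed limit or range.

## Working session

There is one attempt and no reset: what is moved stays moved. The work goes in short steps, each a Python script; the robot and the scene stay as the last script left them, time stands still between calls to the robot, and variables do not carry over. Pictures are saved under pics/ and viewed, at most 14 in all, crops included, and the job is handed in when it is done.

```bash
ls; mkdir -p pics; python3 - <<'E'
from station import robot, hand, kinematics, viewer, sensors
import cv2, numpy as np
for c in ("scene","top"):
    im=viewer.capture(c); cv2.imwrite(f"pics/{c}0.png",im[:,:,::-1])
    K=viewer.get_calibration(c); print(c,K['fx'],K['cx'],K['cy'],np.round(K['cam_to_world'],3).tolist())
    for l in ["antenna_red","antenna_yellow","antenna_green","antenna_blue","plate_red","plate_yellow","plate_green","plate_blue","reader","reader_handle","hook_stand","bottle","screwdriver","parts_box"]:
        print(l,[(round(d['p'],2),np.round(d['location'],3).tolist()) for d in viewer.recognise(c,l)[:3]])
print(sensors.get_t(),sensors.get_ee_rot(),robot.grasp_offset)
K=viewer.get_calibration('wrist');print(np.round(K['cam_to_world'],3).tolist(),K['fx'])
E
```

```text
pics
scene 403.1615702114199 280.50334952422014 206.95094720199268 [[-0.664, 0.544, -0.513, 1.066], [0.748, 0.476, -0.463, 0.524], [-0.007, -0.691, -0.723, 0.876], [0.0, 0.0, 0.0, 1.0]]
antenna_red [(0.58, [0.439, 0.229, 0.05])]
antenna_yellow [(0.9, [0.484, 0.342, 0.043])]
antenna_green [(0.74, [0.436, 0.088, 0.044])]
antenna_blue [(0.72, [0.455, -0.033, 0.042]), (0.18, [0.479, 0.34, 0.045])]
plate_red [(0.57, [0.598, 0.089, 0.007])]
plate_yellow [(0.97, [0.24, 0.356, 0.007]), (0.85, [0.815, -0.074, 0.001]), (0.58, [0.606, 0.207, 0.007])]
plate_green [(0.65, [0.611, -0.056, 0.004])]
plate_blue [(0.9, [0.6, 0.346, 0.003])]
reader [(0.88, [0.446, -0.213, 0.044])]
reader_handle [(0.75, [0.445, -0.214, 0.039])]
hook_stand [(0.59, [0.689, -0.376, 0.014]), (0.3, [0.452, -0.034, 0.042])]
bottle [(0.83, [0.695, -0.133, 0.087])]
screwdriver [(0.55, [0.377, -0.362, 0.021])]
parts_box [(0.76, [0.491, 0.479, 0.011])]
top 479.1492202799397 274.9839768572876 214.88238757159442 [[0.018, -0.989, 0.144, 0.318], [-1.0, -0.017, 0.009, 0.026], [-0.007, -0.144, -0.99, 1.542], [0.0, 0.0, 0.0, 1.0]]
anten
[... 336 characters left out ...]
.606, 0.208, 0.005])]
plate_green [(0.65, [0.611, -0.056, 0.003])]
plate_blue [(0.78, [0.601, 0.345, 0.006])]
reader [(0.72, [0.432, -0.215, 0.039])]
reader_handle [(0.7, [0.437, -0.217, 0.038])]
hook_stand [(0.9, [0.676, -0.373, 0.01])]
bottle [(0.66, [0.438, -0.215, 0.036]), (0.59, [0.679, -0.143, 0.101]), (0.17, [0.434, -0.036, 0.077])]
screwdriver [(0.7, [0.604, 0.208, 0.007]), (0.57, [0.373, -0.367, 0.025])]
parts_box [(0.9, [0.493, 0.482, -0.001]), (0.29, [0.594, 0.091, 0.004])]
1.5 [5.78326431e-05 9.79077608e-01 2.03487180e-01 2.87362565e-05] -0.0187
[[0.398, -0.879, -0.264, 0.296], [-0.918, -0.381, -0.114, -0.498], [-0.0, 0.288, -0.958, 0.375], [0.0, 0.0, 0.0, 1.0]] 359.2208697367957
```

```bash
python3 -c "
import cv2
a=cv2.imread('pics/top0.png');cv2.imwrite('pics/top0b.png',cv2.resize(a,(800,600),interpolation=2))
a=cv2.imread('pics/scene0.png');cv2.imwrite('pics/scene0b.png',cv2.resize(a,(800,600),interpolation=2))"
```

```text
(no output)
```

View pics/top0b.png

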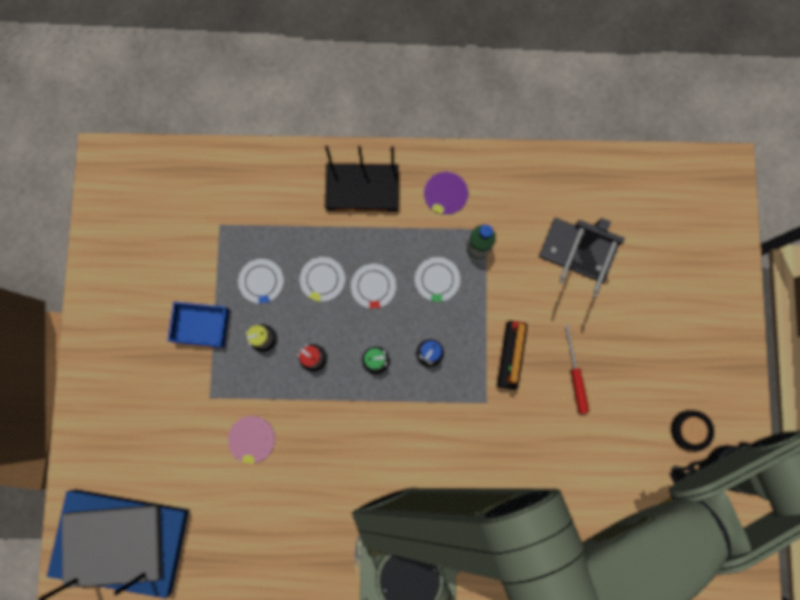

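View pics/scene0b.png

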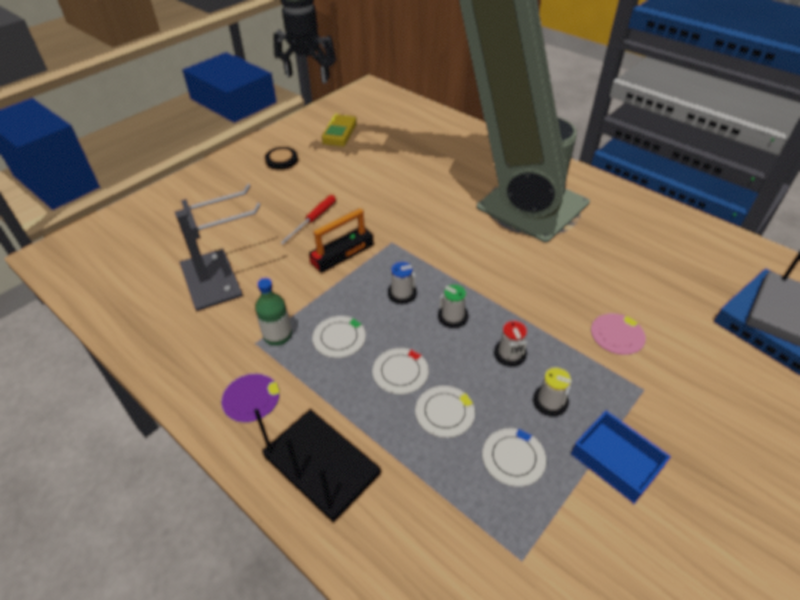

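All four units are present. There are three plate_yellow candidates in the top picture (800 px wide): white at (322,279), pink at (251,440) and purple at (446,193). The white one fits, because the description says a white plate with a yellow mark. The other plates are blue (261,281), red (373,286) and green (437,279), all with pointers towards the robot. Next I'll take closer wrist views.

```bash
cat > h.py <<'E'
from station import robot, hand, kinematics, viewer, sensors
import cv2, numpy as np
from scipy.spatial.transform import Rotation as Ro
def quat(psi):
    "tool down, closing line (tool y) at world angle psi; camera side tool x at psi+90deg"
    s,c=np.sin(psi),np.cos(psi)
    q=Ro.from_matrix(np.array([[-s,c,0],[c,s,0],[0,0,-1]])).as_quat()
    return [q[3],q[0],q[1],q[2]]
def snap(cam,f):
    K=viewer.get_calibration(cam); im=viewer.capture(cam)
    np.savez(f"pics/{f}.npz",im=im,T=K['cam_to_world'],k=[K['fx'],K['fy'],K['cx'],K['cy']])
    cv2.imwrite(f"pics/{f}.png",im[:,:,::-1]); return im,K
def load(f):
    d=np.load(f"pics/{f}.npz");k=d['k']
    return d['im'],dict(fx=k[0],fy=k[1],cx=k[2],cy=k[3],cam_to_world=d['T'])
def ray(K,u,v,z):
    "pixel -> world point at height z"
    T=K['cam_to_world'];d=T[:3,:3]@np.array([(u-K['cx'])/K['fx'],(v-K['cy'])/K['fy'],1])
    return T[:3,3]+d*(z-T[2,3])/d[2]
def proj(K,P):
    T=K['cam_to_world'];p=T[:3,:3].T@(np.asarray(P)-T[:3,3])
    return np.array([p[0]/p[2]*K['fx']+K['cx'],p[1]/p[2]*K['fy']+K['cy']])
def rect(im,K,c,half,z,n=200):
    "orthorectified patch at height z: rows +x up, cols +y left"
    g=[c+np.array([a,b]) for a,b in ((half,half),(half,-half),(-half,-half),(-half,half))]
    src=np.float32([proj(K,[*p,z]) for p in g])
    M=cv2.getPerspectiveTransform(src,np.float32([[0,0],[n,0],[n,n],[0,n]]))
    return cv2.warpPerspective(im,M,(n,n),flags=cv2.INTER_CUBIC)
E
python3 - <<'E'
from h import *
robot.move_ptp([0.66,-0.30,0.33],quat(-np.pi/2)); a,_=snap('wrist','w1')
robot.move_ptp([0.60,0.15,0.24],quat(-np.pi/2)); b,_=snap('wrist','w2')
print(sensors.get_t())
for n,i in(('w1b',a),('w2b',b)): cv2.imwrite(f'pics/{n}.png',cv2.resize(i[:,:,::-1],(800,600),interpolation=2))
E
```

```text
5.1
```

View pics/w1b.png

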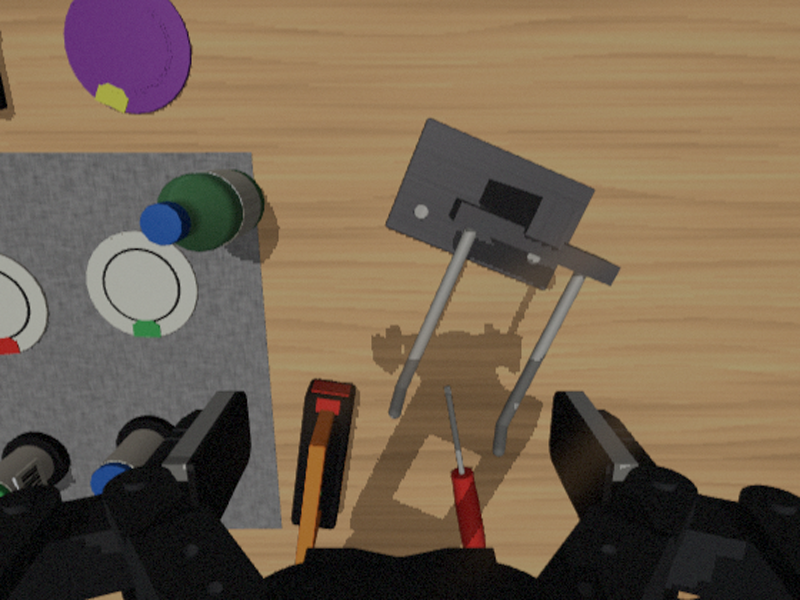

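View pics/w2b.png

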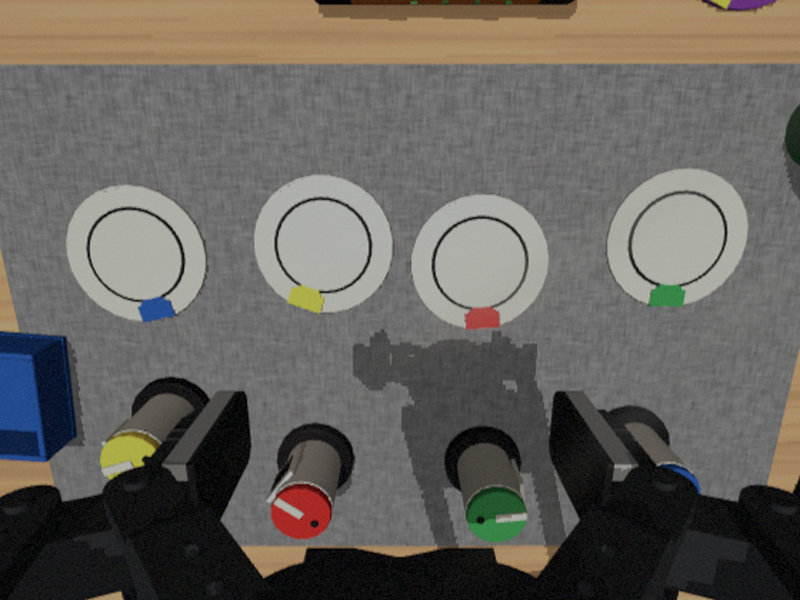

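Wrist picture w1 shows the reader at (327,450) with its red window end up, and the hook arms with tips at (395,412) and (500,450). w2 shows the plates clearly; the fingers hide some of the caps. Next: measure the plates and hook, and look at the caps from straight above.

```bash
cat >> h.py <<'E'
from scipy.optimize import least_squares
HUE={'red':[(0,7),(172,180)],'yellow':[(22,38)],'green':[(50,85)],'blue':[(105,125)]}
def cmask(im,c):
    h=cv2.cvtColor(im,cv2.COLOR_RGB2HSV);m=np.zeros(im.shape[:2],np.uint8)
    for a,b in HUE[c]: m|=cv2.inRange(h,(a,110,60),(b,255,255))
    return m
def circ(P,r):
    f=lambda p:np.hypot(P[:,0]-p[0],P[:,1]-p[1])-p[2]
    s=least_squares(f,[*P.mean(0),r],loss='soft_l1',f_scale=.001);return s.x
def blob(m,near=None):
    n,l,st,ce=cv2.connectedComponentsWithStats(m)
    if n<2: return None
    i=1+(np.argmax(st[1:,4]) if near is None else np.argmin(np.hypot(*(ce[1:]-near).T)+1e3*(st[1:,4]<30)))
    return (l==i).astype(np.uint8),ce[i],st[i,4]
def contour(m,K,z):
    c=max(cv2.findContours(m,cv2.RETR_EXTERNAL,cv2.CHAIN_APPROX_NONE)[0],key=len)[:,0]
    return np.array([ray(K,u,v,z)[:2] for u,v in c])
def cap(im,K,c,approx,z=.075):
    "cap centre, radius and label direction angle (world) of a unit seen from above"
    uv=proj(K,[*approx,z]);m=blob(cmask(im,c),uv)
    if m is None: return None
    hull=cv2.fillConvexPoly(np.zeros_like(m[0]),cv2.convexHull(cv2.findNonZero(m[0])),1)
    p=circ(contour(hull,K,z),.022)
    R=.026;n=260;r=rect(im,K,p[:2],R,z,n);hs=cv2.cvtColor(r,cv2.COLOR_RGB2HSV)
    yy,xx=np.mgrid[:n,:n];ins=np.hypot(yy-n/2,xx-n/2)<n/2*.017/R
    w=ins&(hs[...,1]<80)&(hs[...,2]>110); d=ins&(hs[...,2]<55)
    tow=lambda k:np.array([(n/2-yy[k].mean()),(n/2-xx[k].mean())])*2*R/n if k.sum()>20 else None
    s,b=tow(w),tow(d)
    # stripe axis by PCA, sign by its offset
    v=s if b is None else s-b
    return p,np.arctan2(v[1],v[0]),s,b,r
E
cat > m.py <<'E'
from h import *
im,K=load('w2')
ap={'red':(.598,.089),'yellow':(.606,.207),'green':(.611,-.056),'blue':(.6,.346)}
h=cv2.cvtColor(im,cv2.COLOR_RGB2HSV);W=cv2.inRange(h,(0,0,140),(180,45,255))
pl={}
for c in ap:
    uv=proj(K,[*ap[c],.004]);cm=blob(cmask(im,c),proj(K,[ap[c][0]-.044,ap[c][1],.004]))
    M=W|cm[0]*255; M=cv2.morphologyEx(M,cv2.MORPH_OPEN,np.ones((3,3)))
    l=cv2.connectedComponents(M)[1]
    pick=(l==l[int(uv[1]+ -17),int(uv[0])]).astype(np.uint8)
    # ring splits plate: take all white within 60mm
    near=cv2.circle(np.zeros_like(pick),(int(uv[0]),int(uv[1])),58,1,-1)
    M=((M>0)&(near>0)).astype(np.uint8);M=cv2.morphologyEx(M,cv2.MORPH_CLOSE,np.ones((7,7)))
    p=circ(contour(blob(M)[0],K,.004),.052);q=ray(K,*cm[1],.004)[:2]
    v=q-p[:2];pl[c]=(p[0],p[1],np.arctan2(v[1],v[0]));print(c,np.round(p,4),np.hypot(*v).round(4),np.degrees(pl[c][2]).round(1))
np.save('plates.npy',np.array([pl[c] for c in ('red','yellow','green','blue')]))
E
python3 m.py; python3 - <<'E'
from h import *
A={'yellow':(.466,.33),'red':(.423,.214),'green':(.421,.084),'blue':(.431,-.035)}
R=[]
for y,f,cs in((.27,'u1',('yellow','red')),(.03,'u2',('green','blue'))):
    robot.move_ptp([.36,y,.24],quat(-np.pi/2)); im,K=snap('wrist',f)
    for c in cs:
        o=cap(im,K,c,A[c]); print(c,np.round(o[0],4),np.degrees(o[1]).round(1),o[2],o[3]);R.append(o[4])
cv2.imwrite('pics/caps.png',np.hstack([cv2.resize(r,(200,200)) for r in R])[:,:,::-1])
print(sensors.get_t())
E
```

```text
red [0.591  0.0891 0.0513] 0.0435 -175.0
yellow [0.6048 0.2066 0.0513] 0.0434 160.1
green [ 0.6089 -0.0572  0.0512] 0.0434 178.8
blue [0.598  0.3476 0.0513] 0.0434 -168.0
yellow [0.4658 0.3348 0.0216] 107.3 [-0.00189576  0.00802296] [ 0.00399575 -0.01083694]
red [0.4238 0.2208 0.0216] 53.3 [0.00476111 0.00608136] [-0.00738099 -0.01021861]
green [0.421  0.0796 0.0213] -83.5 [ 0.00061122 -0.00762652] [-0.00166544  0.0122614 ]
blue [ 0.4396 -0.041   0.0214] 148.2 [-0.00691387  0.00362705] [ 0.01009022 -0.00689855]
7.1917
```

View pics/caps.png

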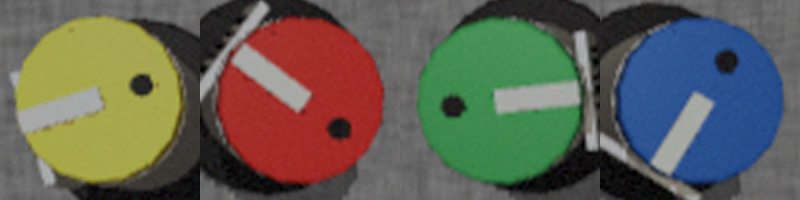

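The caps are clear: the white stripe points at the label side and the black dot is opposite, which matches the printed angles. I'll start with the red unit, looking again just before the grasp.

```bash
cat >> h.py <<'E'
COL=('red','yellow','green','blue')
PL=dict(zip(COL,np.load('plates.npy')))
def look(xy,z=.24): robot.move_ptp([xy[0]-.073,xy[1],z],quat(-np.pi/2))
def place(c,approx,zp=.024,z0=0.):
    look(approx); im,K=snap('wrist','pre_'+c); p,a,*_=cap(im,K,c,approx,.075+z0)
    px,py,pa=PL[c]; best=None
    for k in(np.pi/2,-np.pi/2):
        q1=kinematics.solve_ik([p[0],p[1],zp+z0],quat(a+k)); q2=kinematics.solve_ik([px,py,zp+.005],quat(pa+k))
        if q1 is None or q2 is None: continue
        s=max(abs(q1[5]),abs(q2[5])); 
        if best is None or s<best[0]: best=(s,k)
    k=best[1]; print(c,'at',np.round(p[:2],4),np.degrees(a).round(1),'q6max',round(best[0],2),'k',k)
    hand.gripper_to(.075); robot.move_ptp([p[0],p[1],.13],quat(a+k)); robot.line_to([p[0],p[1],zp+z0])
    hand.gripper_to(.03,60); print('gap',sensors.get_finger_gap())
    robot.line_to([p[0],p[1],.15],.2); robot.move_ptp([px,py,.15],quat(pa+k))
    robot.line_to([px,py,.05],.15); hit=robot.line_to([px,py,zp+.0045],.03,until_force=8); print('hit',hit,sensors.get_tcp_pos())
    hand.gripper_to(.07); robot.line_to([px,py,.15],.2)
def check(cs=COL,f='chk'):
    "offset from plate centre (mm) and facing error (deg)"
    out={}
    for i,pair in enumerate((('red','green'),('yellow','blue'))):
        pair=[c for c in pair if c in cs]
        if not pair: continue
        look(np.mean([PL[c][:2] for c in pair],0)+[-.01,0]); im,K=snap('wrist',f'{f}{i}')
        for c in pair:
            o=cap(im,K,c,PL[c][:2],.079)
            if o is None: print(c,'not seen');continue
            e=(np.degrees(o[1]-PL[c][2])+180)%360-180; out[c]=o
            print(c,'off mm',np.round((o[0][:2]-PL[c][:2])*1e3,1),'ang',round(e,1))
    return out
E
python3 - <<'E'
from h import *
place('red',(.4238,.2208)); check(['red']); print(sensors.get_t())
E
```

```text
red at [0.4238 0.2203] 53.2 q6max 1.53 k -1.5707963267948966
gap 0.04302861118960615
hit True [0.5905997  0.08899344 0.02908106]
red off mm [ 0.2 -0. ] ang -0.2
18.9333
```

```bash
python3 - <<'E'
from h import *
for c,a in(('yellow',(.4658,.3348)),('green',(.421,.0796)),('blue',(.4396,-.041))): place(c,a)
check(); print(sensors.get_t())
a=cv2.imread('pics/chk0.png');b=cv2.imread('pics/chk1.png');cv2.imwrite('pics/chkv.png',np.vstack([a[:280],b[:280]]))
E
```

```text
yellow at [0.466  0.3352] 107.4 q6max 0.91 k -1.5707963267948966
gap 0.04271873093711536
hit True [0.60438796 0.20645851 0.02929837]
green at [0.4209 0.08  ] -83.7 q6max 1.48 k 1.5707963267948966
gap 0.04275504156428745
hit True [ 0.60841092 -0.05712621  0.02904389]
blue at [ 0.4397 -0.0413] 148.1 q6max 1.27 k -1.5707963267948966
gap 0.04264605632408379
hit True [0.59753218 0.34733517 0.0290998 ]
red off mm [ 0.2 -0.6] ang -0.3
green off mm [-1.   0.8] ang 0.2
yellow off mm [-0.4  0.4] ang -0.1
blue off mm [-0.9 -0.6] ang -0.2
51.0
```

View pics/chkv.png

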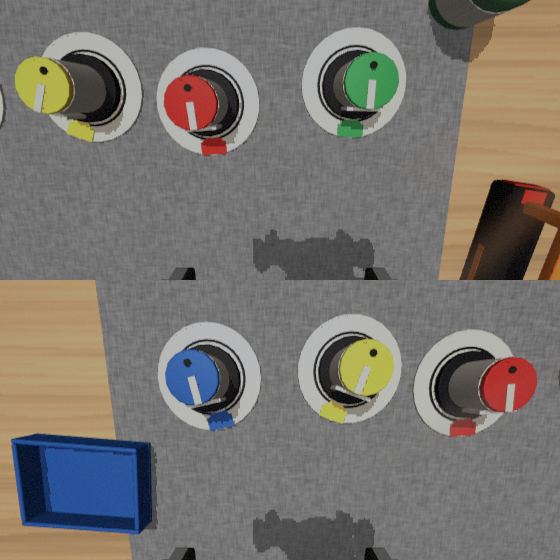

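All four units are set: red, yellow, green and blue caps sit inside their rings, with stripes towards their pointers. Next I'll look at the reader and the hook from above.

```bash
python3 - <<'E'
from h import *
look((.44,-.215),.26); im,K=snap('wrist','rd')
h=cv2.cvtColor(im,cv2.COLOR_RGB2HSV)
# orange bar in rectified plane z=.102
c=np.array([.44,-.215]);n=400;half=.1
r=rect(im,K,c,half,.102,n);hr=cv2.cvtColor(r,cv2.COLOR_RGB2HSV)
m=cv2.inRange(hr,(8,130,80),(18,255,255));m=cv2.morphologyEx(m,cv2.MORPH_OPEN,np.ones((3,3)))
b=blob(m);(x,y),wh,an=cv2.minAreaRect(cv2.findNonZero(b[0]))
print('bar',c+np.array([n/2-y,n/2-x])*2*half/n,np.array(wh)*2*half/n,an)
cv2.imwrite('pics/rdr.png',np.hstack([r,cv2.cvtColor(m,cv2.COLOR_GRAY2RGB)])[:,:,::-1])
robot.move_ptp([.56,-.37,.34],quat(-np.pi/2)); im,K=snap('wrist','hk')
r=rect(im,K,np.array([.63,-.37]),.15,.17,600);cv2.imwrite('pics/hkr.png',r[:,:,::-1])
print(sensors.get_t())
E
```

```text
bar [ 0.43663195 -0.22282652] [0.01409503 0.12419788] 8.956634521484375
53.9833
```

View pics/rdr.png

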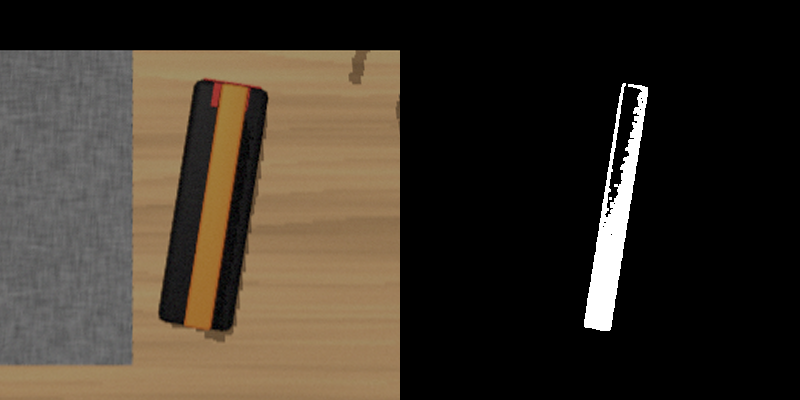

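View pics/hkr.png

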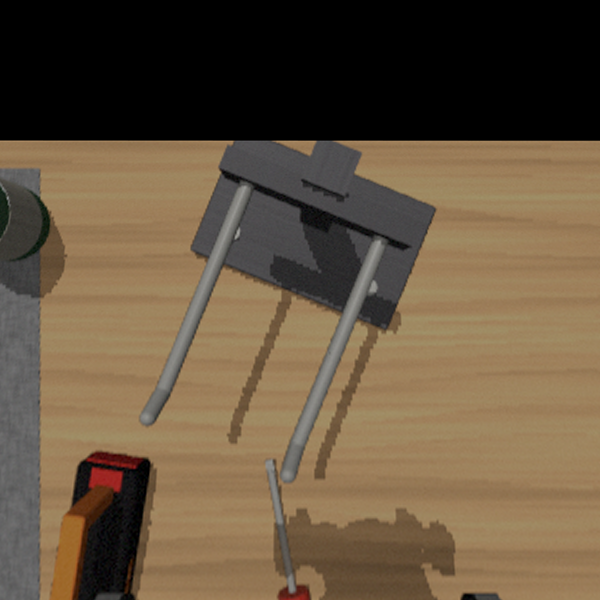

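rdr shows the reader with its red end at the top, yaw about −9°. In hkr the straight arms run (246,186)→(165,390) and (379,240)→(297,440), so the stand yaw is about −22° and the rest is at about (0.604, −0.348). Next I'll take the reader and read red.

```bash
cat >> h.py <<'E'
RD=np.array([.4366,-.2228]);RY=np.radians(-8.8); REST=np.array([.604,-.348]);HY=np.radians(-22.)
ZR=.076
def rpose(c,back=0):
    x,y,a=PL[c]; d=.023+.070+.076+back
    return np.array([x+d*np.cos(a),y+d*np.sin(a)]),a+np.pi
def quick(save=None):
    base=None if save else np.load('base.npy',allow_pickle=True).item(); o={}
    for cam in('top','scene'):
        K=viewer.get_calibration(cam);im=viewer.capture(cam)
        for c in COL:
            b=blob(cmask(im,c),proj(K,[*PL[c][:2],.079])); w=ray(K,*b[1],.079)[:2]; o[cam,c]=w
    if save: np.save('base.npy',o); return print({k:np.round((w-PL[k[1]][:2])*1e3) .tolist() for k,w in o.items()})
    dev={c:[round(1e3*np.hypot(*(o[m,c]-base[m,c])),1) for m in('top','scene')] for c in COL}; print('dev',dev)
    return dev
def read(c,k):
    p,a=rpose(c,.03);robot.move_ptp([*p,ZR+.05],quat(a+k))
    p,a=rpose(c);robot.line_to([*p,ZR+.027],.1); robot.pause(1.8)
    print(c,sensors.get_tcp_pos(),sensors.get_t())
    p,a=rpose(c,.03);robot.line_to([*p,ZR+.05],.12)
E
python3 - <<'E'
from h import *
quick(save=1)
for k in(np.pi/2,-np.pi/2):
    L=[kinematics.solve_ik([*RD,ZR],quat(RY+k))]+[kinematics.solve_ik([*rpose(c)[0],ZR+.027],quat(rpose(c)[1]+k)) for c in COL]
    H=[kinematics.solve_ik([*REST,.2],quat(HY+s*np.pi/2+k)) for s in(1,-1)]
    f=lambda q:None if q is None else round(q[5],2)
    print(k,[f(q) for q in L],'hang +,-',[f(q) for q in H])
E
```

```text
{('top', 'red'): [-0.0, -2.0], ('top', 'yellow'): [-1.0, -6.0], ('top', 'green'): [-0.0, -0.0], ('top', 'blue'): [-0.0, -5.0], ('scene', 'red'): [3.0, 4.0], ('scene', 'yellow'): [3.0, 2.0], ('scene', 'green'): [3.0, 6.0], ('scene', 'blue'): [2.0, 3.0]}
1.5707963267948966 [np.float64(-1.91), np.float64(-1.51), np.float64(-0.71), np.float64(-1.7), np.float64(-1.18)] hang +,- [None, np.float64(-0.16)]
-1.5707963267948966 [np.float64(1.23), np.float64(1.63), np.float64(2.43), np.float64(1.44), np.float64(1.96)] hang +,- [np.float64(-0.16), None]
```

```bash
python3 - <<'E'
from h import *
k=np.pi/2
hand.gripper_to(.05); robot.move_ptp([*RD,.2],quat(RY+k)); robot.line_to([*RD,ZR]); hand.gripper_to(.005,90); print('gap',sensors.get_finger_gap())
robot.line_to([*RD,ZR+.06]); d=quick()
im,K=snap('scene','s1'); print(sensors.get_t(),sensors.get_wrist_force())
if all(min(v)<5 for v in d.values()):
    p,a=rpose('red',.03);robot.move_ptp([*p,ZR+.05],quat(a+k));p,a=rpose('red');robot.line_to([*p,ZR+.027],.1)
    snap('scene','s2');robot.pause(1.5);snap('wrist','wr2');print(sensors.get_tcp_pos(),sensors.get_t())
    quick()
a=cv2.imread('pics/s2.png')[100:380,120:480];b=cv2.imread('pics/wr2.png');b=cv2.resize(b,(373,280))
cv2.imwrite('pics/s2v.png',np.hstack([a,b]))
E
```

```text
gap 0.012781165691416437
dev {'red': [np.float64(0.1), np.float64(0.1)], 'yellow': [np.float64(0.0), np.float64(0.1)], 'green': [np.float64(0.5), np.float64(0.3)], 'blue': [np.float64(0.2), np.float64(0.0)]}
58.9583 [ 0.33650984  0.7608878  -2.23318082]
[0.42266239 0.07440333 0.10298895] 62.225
dev {'red': [np.float64(0.1), np.float64(0.0)], 'yellow': [np.float64(0.2), np.float64(0.0)], 'green': [np.float64(0.5), np.float64(0.2)], 'blue': [np.float64(0.1), np.float64(0.1)]}
```

View pics/s2v.png

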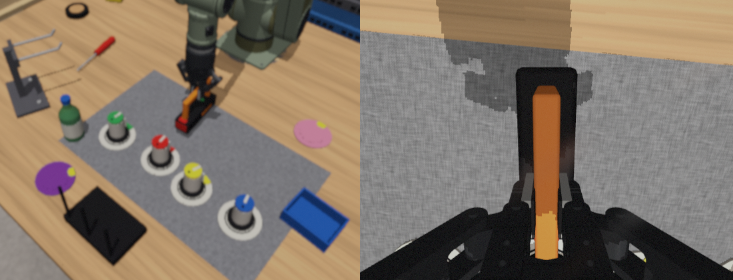

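The reader is held straight in the gripper and points at the red unit; it was held still for over 1.5 s, and nothing else has moved. On to yellow, green and blue, checking before each.

```bash
python3 - <<'E'
from h import *
k=np.pi/2
p,a=rpose('red',.03);robot.line_to([*p,ZR+.05],.12)
for c in('yellow','green','blue'):
    d=quick()
    if any(min(v)>5 for v in d.values()): print('MOVED before',c);break
    read(c,k)
quick();print(sensors.get_t())
E
```

```text
dev {'red': [np.float64(0.1), np.float64(0.1)], 'yellow': [np.float64(0.0), np.float64(0.2)], 'green': [np.float64(0.4), np.float64(0.2)], 'blue': [np.float64(0.0), np.float64(0.0)]}
yellow [0.44587685 0.26408079 0.10299392] 66.05
dev {'red': [np.float64(0.1), np.float64(0.0)], 'yellow': [np.float64(0.2), np.float64(0.0)], 'green': [np.float64(0.7), np.float64(0.0)], 'blue': [np.float64(0.2), np.float64(0.1)]}
green [ 0.43993841 -0.05364778  0.10298889] 70.1833
dev {'red': [np.float64(0.1), np.float64(0.1)], 'yellow': [np.float64(0.2), np.float64(0.2)], 'green': [np.float64(0.5), np.float64(0.3)], 'blue': [np.float64(0.0), np.float64(0.0)]}
blue [0.43271173 0.31236319 0.10298524] 74.425
dev {'red': [np.float64(0.1), np.float64(0.0)], 'yellow': [np.float64(0.2), np.float64(0.1)], 'green': [np.float64(0.2), np.float64(0.2)], 'blue': [np.float64(0.2), np.float64(0.0)]}
74.9917
```

```bash
python3 - <<'E'
from h import *
q=quat(HY); u=np.array([np.cos(HY),np.sin(HY)]); P=lambda s,z:[*(REST+s*u),z]
t=sensors.get_tcp_pos(); robot.line_to([t[0],t[1],.27],.2)
robot.move_ptp(P(-.12,.27),q); robot.line_to(P(-.12,.188))
h=robot.line_to(P(.005,.188),.06,until_force=10); print('insert hit',h,sensors.get_tcp_pos())
snap('scene','s3')
if not h:
    h=robot.line_to(P(.005,.156),.03,until_force=2.5); print('rest',h,sensors.get_tcp_pos(),sensors.get_wrist_force())
snap('scene','s4');print(sensors.get_t())
a=[cv2.resize(cv2.imread(f'pics/{f}.png')[60:260,60:260],(400,400),interpolation=2) for f in('s3','s4')];cv2.imwrite('pics/s34.png',np.hstack(a))
E
```

```text
insert hit False [ 0.60843212 -0.34983644  0.18809112]
rest True [ 0.60845276 -0.34976676  0.16283743] [0.30561612 0.16485184 3.46540935]
81.8833
```

View pics/s34.png

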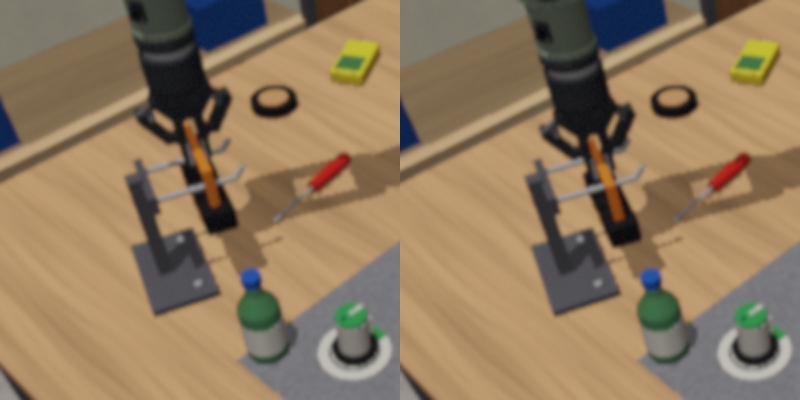

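The bar lies across both arms at the expected height, with the arms through the handle opening. Next: release, withdraw and check everything.

```bash
python3 - <<'E'
from h import *
t=sensors.get_tcp_pos(); hand.gripper_to(.045); robot.line_to([t[0],t[1],.30],.1)
quick(); check(f='fin'); robot.move_ptp([.36,.15,.30],quat(-np.pi/2)); robot.pause(1); quick(); snap('scene','s5'); print(sensors.get_t())
cv2.imwrite('pics/s5b.png',cv2.resize(cv2.imread('pics/s5.png'),(800,600),interpolation=2))
E
```

```text
dev {'red': [np.float64(0.1), np.float64(0.0)], 'yellow': [np.float64(0.0), np.float64(0.0)], 'green': [np.float64(0.3), np.float64(0.3)], 'blue': [np.float64(0.2), np.float64(0.0)]}
red off mm [ 0.2 -0.5] ang -0.7
green off mm [-1.   0.9] ang 0.1
yellow off mm [-0.4  0.4] ang 0.1
blue off mm [-0.9 -0.7] ang 0.1
dev {'red': [np.float64(0.1), np.float64(0.1)], 'yellow': [np.float64(0.2), np.float64(0.1)], 'green': [np.float64(0.2), np.float64(0.2)], 'blue': [np.float64(0.0), np.float64(0.1)]}
88.6
```

View pics/s5b.png

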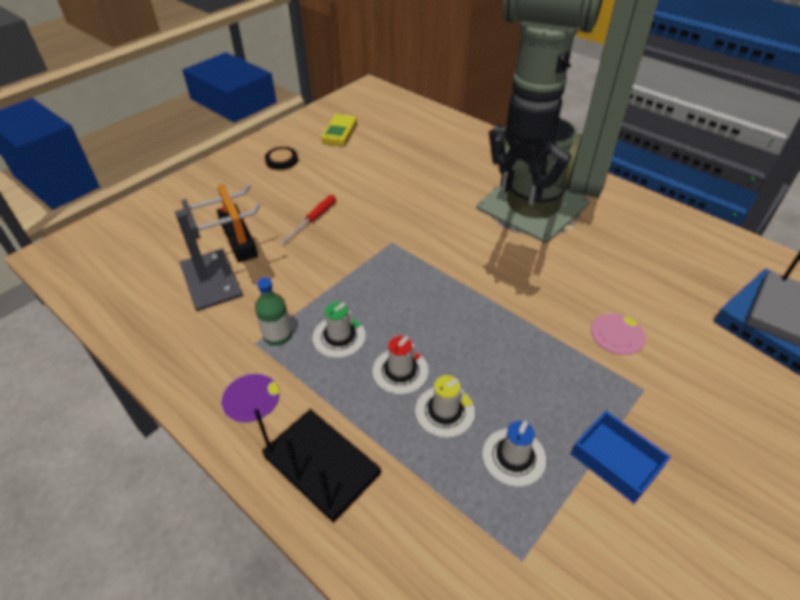

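The reader hangs across both arms at (235,220), all four units stand on their plates facing their marks, and the other things are where they were.

```bash
python3 -c "
from station import robot
print(robot.job_done())"
```

```text
the job is handed in; nothing more can be done
None
```

The job is handed in at about 89 s: all four units stand within about 1.5 mm of their plate centres and 1° of their marks, the reader was held on red, yellow, green and blue in that order, and it now hangs across both hook arms. No verdict came back.

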